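# Make up the earring kit and the ring kit for a jewellery class

## Robot

A 7-joint arm with a two-finger parallel gripper is mounted at the origin on the work surface. World frame = base frame: x ahead of the robot, y to its left, z up, the work surface at z = 0. Lengths are in m, angles in rad, forces in N, time in s.
With the tool pointing down it reaches from about 0.425 to 0.925 m from the base axis. Payload 6.8 kg.
Tool frame: the origin (TCP) lies on the mounting face of the last link; the fingertips stand 173 mm ahead of it and the grasp point (between the pads) lies 155 mm ahead of it; z points along the fingers, y is the line along which they close (so a half turn about z gives the same grasp; the last joint's range is limited). The gripper opens to 85 mm and grips with 20 to 120 N. Pads are 22 mm wide; open, the fingers measure 114 mm over their backs; the gripper's body (76 mm by 85 mm) begins 54 mm behind the grasp point. The pads swing forward as they close: fully open they stand 13 mm farther back than shut.
Start: joints at [1.116, 0.477, 0.022, 1.555, -0.011, 1.109, -0.083], TCP at [0.229, -0.635, 0.405] pointing down, gripper open.
Joint ranges: [-2.96, 2.96], [-0.34, 2.1], [-1.41, 1.46], [0.24, 2.44], [-1.37, 4.51], [0.17, 1.92], [-2.96, 2.96]. Speed limits (rad/s): [2.39, 2.39, 3.14, 3.14, 3.14, 3.14, 3.14].

## Interface

Orientations are given as a unit quaternion [w, x, y, z].
In Python, from station import bot gives the robot as it stands. The module is installed in compiled form; this text tells all that it offers.
- The arm moves only by the shell command python3 -m pendant 'ROWS' [FORCE]. ROWS is JSON, a list of rows, each a list of 5 numbers: the finger opening in m, from 0 to 0.0854, then the shift along the tool's x, y, z in m, then the turn about the tool's z in degrees. In form: [[jaw, x, y, z, yaw], ...]. A call has 1 to 12 rows; each row shifts and turns the commanded pose from where the row before left it, along the tool's axes as they then stand; what a row does not reach is not made up. A row lasts 1/12 s, in which the tool goes at most 41.7 mm and 7.16 degrees, less where a joint would pass 70% of its speed; a pose out of reach is approached as far as the arm can. A call with a gripper value outside its range is refused whole. The fingers move at their own pace and stop on an object; FORCE is the grip in N (left out, the last holds). Time passes only in rows, so rows that do not move let the fingers close. It gives the time, the measured TCP pose, the force, the opening and the grip force at its end, in the units of the state.
- bot.get_obs(): the state, without advancing time (a new reading comes with each control period).
- bot.read_camera(name): name is "scene" or "top" or "wrist"; returns (picture, depth): 420x560x3 uint8, blue, green, red; 420x560 float32, m along the optical axis (not along the pixel's ray), 0 where there is no reading.
- bot.camera_model(name): a dict with "intrinsics" (3x3 intrinsics, pixels), "dist_coeffs" ([k1, k2, p1, p2, k3] as OpenCV has them; the pictures are not rectified), "R" (3x3) and "t" (3): a world point X has camera coordinates R X + t. Camera axes: x right, y down, z forward; pixel columns grow to the right and rows downward; lengths in m; the calibration is good to about 2 mm. A picture is of the moment at which its call begins: read the wrist's pose just before it. camera_model takes no time and is no camera call; for the wrist camera it gives the pose at the moment of the call.
- bot.hand_in(): hands the job in; it is judged then, once.
Trained networks look in the newest picture that a camera, given by its name, has taken for a name from the list of things; names that differ only in an ending like _2 or _b are one class to them, and where a whole thing is asked for, a point or a joint stands for the part that bears it (a point fixed in the world has none). Each returns a list of dicts, best first, with "score" (0 to 1); they miss things now and then, are a little off and sometimes report something else, mostly with a low value. They report only what shows in the picture. A call takes as long as a camera call. They do not tell look-alikes from the thing itself.
- bot.boxes_of(name, camera): "at" ([column, row] in pixels, amid what is visible of it).
- bot.trace(name, camera): "mask" (420x560 bool, what is visible of it) and "at" ([column, row] in pixels, amid what is visible of it).
- bot.pinpoint(name, camera): "at" ([column, row] in pixels: a listed point, or the origin of a listed thing).
The state is a dict: "t": time; "q": joint angles; "joint_vel": joint speeds; "joint_torque": joint torques, N m; "eef_pos": TCP position; "tool_rot": TCP orientation; "contact_force": force on the tool from outside, world axes, zero at the start; "torque": the same for the moment, N m; "gripper_width": opening from 0.0 (shut) to 1.0 (fully open); "grasp_force": force on a finger pad.
Only numpy, scipy, OpenCV 4.12 (cv2) and the standard library are available. Lean on these libraries where they do the work, as an engineer would, in place of code of your own. Each camera call takes 0.05 s, during which the arm holds its last target. There are 200 camera calls.

## Task

Make up the two class kits: in the tray where the open bead tub stands, lay the pliers flat in the long compartment and, without tipping the tub or taking it from its short compartment, push fully home on it whichever of the two lids fits; the lid that does not fit ends lying on the bare table, right side up. In the other tray, stand the little anvil upright in the long compartment and the stepped mandrel upright in the short one. Leave the earring stand and the tool pot where they are.

Things in the scene. Friction and masses are not known exactly. Their poses are not given: they have to be found in the camera images.
- earring_tray: Fixed wooden tray lined in grey, 86 mm (x) by 233 mm (y), walls 5 mm thick, 14 mm high above the table, inner floor 5 mm above it. A divider makes a long compartment, 76 x 145 mm inside, centred at y = -39 mm, and a short one, 76 x 73 mm, centred at y = +75 mm. Origin under its centre at table level, z up. For the earring kit: the tub stands in its short part.
- ring_tray: Fixed wooden tray lined in grey, 86 mm (x) by 233 mm (y), walls 5 mm thick, 14 mm high above the table, inner floor 5 mm above it. A divider makes a long compartment, 76 x 145 mm inside, centred at y = -39 mm, and a short one, 76 x 73 mm, centred at y = +75 mm. Origin under its centre at table level, z up. The same as the earring tray, but empty at the start.
- tub: Open round white bead tub, full of small beads, 54 mm across and 32 mm high, the rim tapered in to 51 mm over its last 2 mm; loose, 200 g, standing in the earring tray's short compartment with about 10 mm of play. Origin at the centre of its underside, z up.
- lid_a: Round aluminium push-on lid, 11 mm tall, straight sides, 35 g, one of two look-alikes: one is 64 mm across, 57.6 inside, fits over the tub's rim, and when home its origin is 24 mm above the tub's; the other is 57 mm across, too narrow, and stays perched 8 mm higher. Which one this is is not told: look closely or try it. Origin at the centre of its lower edge, z up.
- lid_b: Round aluminium push-on lid, 11 mm tall, straight sides, 35 g, one of two look-alikes: one is 64 mm across, 57.6 inside, fits over the tub's rim, and when home its origin is 24 mm above the tub's; the other is 57 mm across, too narrow, and stays perched 8 mm higher. Which one this is is not told: look closely or try it. Origin at the centre of its lower edge, z up.
- pliers: Chain-nose pliers with black grips lying flat, 122 mm long, 50 mm over the handles, 90 g. Origin under the rivet, on the underside; x points along the jaws (tips at x = +50 mm; handles end at -72 mm). The round joint is 17 mm across, 11 mm thick; the jaws just ahead (x = 5 to 27 mm) are 13 mm wide, 10 mm thick. Centre of mass within 15 mm of the rivet.
- anvil: Small steel horn anvil standing upright, 38 mm high, 420 g. Foot 52 x 38 mm (x, y), waist 22 mm wide (y); the body on top is 46 mm long (x) and 28 mm wide (y), from 24 to 38 mm above the underside, with a horn at either end (x = -50 to +50 mm). Origin at the centre of its underside, z up.
- mandrel: Stepped steel forming mandrel standing upright, 80 mm high, 320 g: round foot 44 mm across and 8 mm high, then steps 32 mm across up to 28 mm, 26 mm across up to 46 mm and 20 mm across up to the top. Origin at the centre of its underside, z along its axis, up.
- earring_stand: bystander: wooden T-shaped earring stand, foot 60 x 100 mm, 136 mm high, crossbar 120 mm along its y. Origin under the foot. Leave it alone.
- tool_pot: bystander: black round pot with white pattern holding a few hand tools, 76 mm across, tools up to 150 mm high. Origin under its centre. Leave it alone.
Mind the look-alikes: they are no part of the job. There is more than one size of the pliers; the one meant has the size given above. What is shaped like the anvil but orange is not meant.

How it is judged:
At the end, for the whole second after the job is handed in: Pliers flat in the earring tray's long compartment; tub in its short one, fitting lid level and home on it (5 mm sideways, 2.5 mm in height); other lid flat on the bare table; anvil and mandrel upright on the floor of the ring tray's long and short compartments; all at rest (x of pliers in the frame of earring_tray between -0.03 and 0.03 m and y of pliers in the frame of earring_tray between -0.069 and -0.009 m and z of pliers in the frame of earring_tray between 0.002 and 0.0085 m and angle between each of pliers, tub, anvil, mandrel's own z axis and vertical below 0.06 rad and x of tub in the frame of earring_tray between -0.03 and 0.03 m and y of tub in the frame of earring_tray between 0.045 and 0.105 m and z of tub in the frame of earring_tray between 0.002 and 0.0085 m and x of anvil in the frame of ring_tray between -0.03 and 0.03 m and y of anvil in the frame of ring_tray between -0.094 and 0.016 m and z of anvil in the frame of ring_tray between 0.002 and 0.0085 m and x of mandrel in the frame of ring_tray between -0.03 and 0.03 m and y of mandrel in the frame of ring_tray between 0.045 and 0.105 m and z of mandrel in the frame of ring_tray between 0.002 and 0.0085 m and horizontal distance between lid_b and tub below 0.005 m and z of lid_b in the frame of tub between 0.021 and 0.0265 m and angle between lid_b's own z axis and vertical below 0.07 rad and height (world z) of lid_a below 0.0045 m and angle between lid_a's own z axis and vertical below 0.1 rad and linear speed of each of pliers, anvil, mandrel, tub, lid_a, lid_b below 0.02 m/s); the robot touches nothing.
It fails at once if the bead tub is tipped (over 0.35 rad) (angle between tub's own z axis and vertical above 0.35 rad).
It fails at once if the earring stand is disturbed (moved over 20 mm or tipped) (distance of earring_stand from where it was at the start of the episode above 0.02 m or angle between earring_stand's own z axis and vertical above 0.3 rad).
It fails at once if the tool pot is disturbed (moved over 20 mm or tipped) (distance of tool_pot from where it was at the start of the episode above 0.02 m or angle between tool_pot's own z axis and vertical above 0.3 rad).
It also fails if it takes over 152 s, if anything falls off the work surface, if the arm or the gripper's body presses on something with over 40 N, if the wrist force passes 120 N, or if a joint passes its speed limit or range.

## Working session

There is one attempt and no reset: what is moved stays moved. The work goes in short steps, Python scripts to look and compute and a shell command to move; the robot and the scene stay as the last step left them, time stands still between calls to the robot, and variables do not carry over. Pictures are saved under pics/ and viewed, at most 15 in all, crops included, and the job is handed in when it is done.

```bash
mkdir -p pics; ls; cat > h.py <<'E'
import numpy as np, cv2
from station import bot
def deproj(cam, px, z=None, depth=None, m=None):
    m=m or bot.camera_model(cam); K=np.array(m["intrinsics"]);R=np.array(m["R"]);t=np.array(m["t"])
    n=cv2.undistortPoints(np.array(px,float).reshape(-1,1,2),K,np.array(m["dist_coeffs"],float)).reshape(-1,2)
    d=np.c_[n,np.ones(len(n))]
    if depth is not None: return (d*np.asarray(depth).reshape(-1,1)-t)@R
    c=-R.T@t; w=d@R; s=(z-c[2])/w[:,2]; return c+w*s[:,None]
def cloud(cam, dep, m=None):
    v,u=np.mgrid[0:420,0:560]; P=deproj(cam,np.c_[u.ravel(),v.ravel()],depth=dep.ravel(),m=m)
    P[dep.ravel()==0]=np.nan; return P.reshape(420,560,3)
E
cat > a.py <<'E'
from h import *
o=bot.get_obs();print({k:np.round(v,3).tolist() for k,v in o.items()})
for c in ["top","scene"]:
    im,d=bot.read_camera(c); cv2.imwrite(f"pics/{c}0.png",im); np.save(f"{c}0.npy",d)
    C=cloud(c,d)
    for n in ["earring_tray","ring_tray","tub","lid_a","pliers","anvil","mandrel","earring_stand","tool_pot"]:
        for r in bot.trace(n,c)[:4]:
            P=C[r["mask"]];P=P[~np.isnan(P[:,0])]
            if r["score"]>.2 and len(P): print(c,n,round(r["score"],2),np.round(r["at"]).tolist(),"med",np.round(np.median(P,0),3),"min",np.round(np.percentile(P,3,axis=0),3),"max",np.round(np.percentile(P,97,axis=0),3))
E
python3 a.py
```

```text
pics
{'t': 0.0, 'q': [1.116, 0.478, 0.022, 1.556, -0.011, 1.109, -0.083], 'joint_vel': [-0.0, -0.001, 0.001, -0.001, -0.001, -0.0, -0.0], 'joint_torque': [-0.001, -59.645, 1.608, -28.12, 0.013, 0.009, -0.0], 'eef_pos': [0.229, -0.635, 0.404], 'tool_rot': [-0.001, 0.985, 0.173, -0.0], 'contact_force': [0.383, -0.202, -0.209], 'torque': [-0.059, -0.006, 0.012], 'grasp_force': 0.0, 'gripper_width': 1.002}
top earring_tray 0.77 [231.0, 159.0] med [0.645 0.132 0.005] min [ 0.596  0.036 -0.003] max [0.703 0.255 0.016]
top ring_tray 0.88 [317.0, 164.0] med [ 0.615 -0.15   0.004] min [ 0.562 -0.258 -0.002] max [ 0.666 -0.043  0.015]
top tub 0.48 [203.0, 152.0] med [0.662 0.221 0.029] min [0.639 0.198 0.01 ] max [0.686 0.245 0.038]
top lid_a 0.6 [180.0, 212.0] med [0.459 0.306 0.01 ] min [0.432 0.28  0.003] max [0.485 0.332 0.015]
top lid_a 0.47 [228.0, 209.0] med [0.472 0.153 0.01 ] min [0.449 0.133 0.005] max [0.495 0.176 0.016]
top pliers 0.77 [376.0, 251.0] med [ 0.326 -0.326  0.009] min [ 0.27  -0.385  0.001] max [ 0.387 -0.293  0.016]
top pliers 0.73 [203.0, 261.0] med [0.305 0.233 0.01
[... 1676 characters left out ...]
ax [0.524 0.011 0.014]
scene anvil 0.8 [230.0, 255.0] med [ 0.44  -0.157  0.036] min [ 0.403 -0.174  0.001] max [ 0.476 -0.133  0.043]
scene anvil 0.75 [186.0, 234.0] med [ 0.316 -0.161  0.036] min [ 0.274 -0.174  0.004] max [ 0.353 -0.141  0.043]
scene mandrel 0.6 [205.0, 316.0] med [ 0.482 -0.312  0.03 ] min [ 0.462 -0.324  0.005] max [ 0.494 -0.293  0.082]
scene earring_stand 0.95 [409.0, 137.0] med [0.629 0.447 0.017] min [0.59  0.401 0.004] max [0.662 0.504 0.139]
scene earring_stand 0.51 [305.0, 183.0] med [0.471 0.149 0.012] min [0.448 0.127 0.007] max [0.495 0.175 0.016]
scene tool_pot 0.9 [196.0, 381.0] med [ 0.558 -0.44   0.052] min [ 0.53  -0.477  0.004] max [ 0.598 -0.409  0.128]
```

```bash
python3 - <<'E'
import cv2,numpy as np
i=cv2.imread("pics/top0.png"); c=i[120:300,120:440]; cv2.imwrite("pics/top0c.png",cv2.resize(c,(800,450),interpolation=cv2.INTER_CUBIC))
E
```

```text
(no output)
```

View pics/top0c.png

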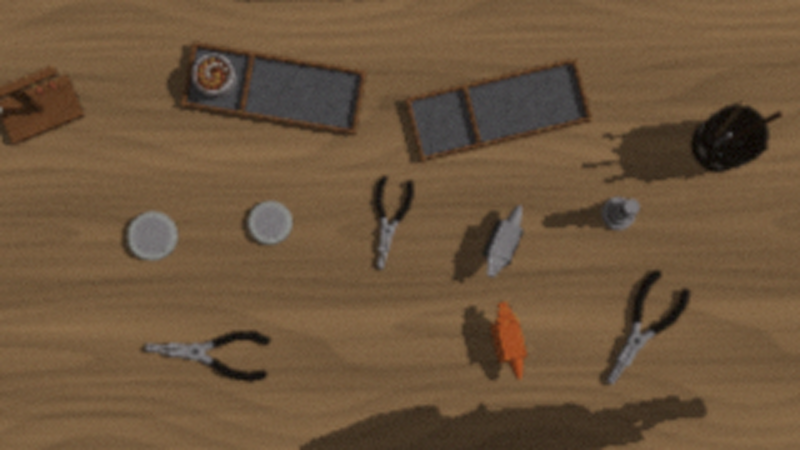

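View pics/scene0.png

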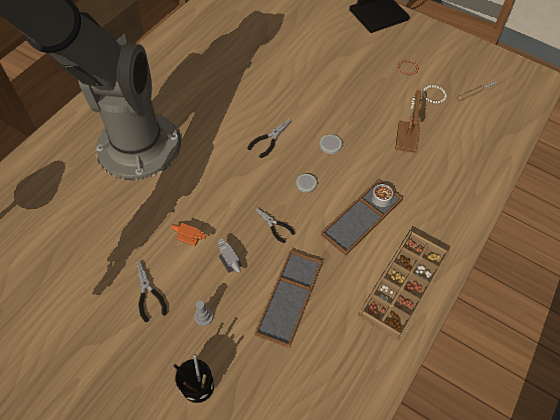

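```bash
cat > m.py <<'E'
from h import *
i=cv2.imread("pics/top0.png"); d=np.load("top0.npy"); bot.read_camera("top")
def rect(mask,z):
    v,u=np.nonzero(mask); P=deproj("top",np.c_[u,v],z=z)[:,:2]; (c,s,a)=cv2.minAreaRect((P*1000).astype(np.float32))
    if s[0]<s[1]: s=s[::-1]; a+=90
    return np.round(c,1),np.round(s,1),round((a+90)%180-90,1)
for n,z in [("earring_tray",.012),("ring_tray",.012),("tub",.03),("lid_a",.01),("pliers",.008),("anvil",.036)]:
    for r in bot.trace(n,"top"):
        if r["score"]>.2: print(n,np.round(r["at"]),*rect(r["mask"],z))
for n in ["mandrel","anvil","pliers"]:
    for r in bot.pinpoint(n,"top")[:4]: print("pin",n,round(r["score"],2),np.round(r["at"],1),np.round(deproj("top",[r["at"]],z=0)[0]*1000,1))
C=cloud("top",d); 
for z0,z1 in [(.07,.09),(.03,.06)]:
    s=(C[...,2]>z0)&(C[...,2]<z1)&(np.hypot(C[...,0]-.472,C[...,1]+.3)<.05); print("mandrel pts",s.sum(),np.round(C[s].mean(0)*1000,1) if s.sum() else 0)
cr=[cv2.resize(i[y-30:y+30,x-35:x+35],(266,228),interpolation=cv2.INTER_CUBIC) for x,y in [(274,206),(376,251),(203,261),(322,217),(325,256),(180,212)]]
cv2.imwrite("pics/c2.png",np.vstack([np.hstack(cr[:3]),np.hstack(cr[3:])]))
E
python3 m.py
```

```text
earring_tray [231. 160.] [648.8 146. ] [238.8  93.5] 79.5
ring_tray [316. 162.] [ 613.8 -149. ] [239.7  93.8] -77.9
tub [204. 152.] [662.1 221.7] [61.2 53.9] 25.8
lid_a [228. 208.] [471.9 152.8] [52.6 52.4] -1.1
lid_a [180. 214.] [456.9 307.9] [62.6 62. ] -0.1
pliers [377. 247.] [ 320.6 -324.5] [158.1  64.2] -36.6
pliers [275. 206.] [470.7 -10.7] [102.1  46. ] -1.2
pliers [208. 262.] [298.1 222.6] [123.2  64.2] 88.8
anvil [323. 257.] [ 312.3 -149.5] [90.8 35.6] 9.5
anvil [325. 214.] [ 437.9 -148.3] [93.9 38.6] -28.1
pin mandrel 0.43 [368.7 201.1] [ 486.6 -310.7    0. ]
pin anvil 0.85 [320.8 253.8] [ 316.8 -147.     0. ]
pin anvil 0.63 [324.2 216.6] [ 438.2 -162.1    0. ]
pin pliers 0.88 [196.4 266.3] [284.7 258.3   0. ]
pin pliers 0.67 [375.2 254.6] [ 310.7 -324.3    0. ]
pin pliers 0.5 [277.4 212.8] [453.8  -8.5   0. ]
mandrel pts 35 [ 474.2 -303.5   78.2]
mandrel pts 30 [ 471.3 -298.3   44.1]
```

View pics/c2.png

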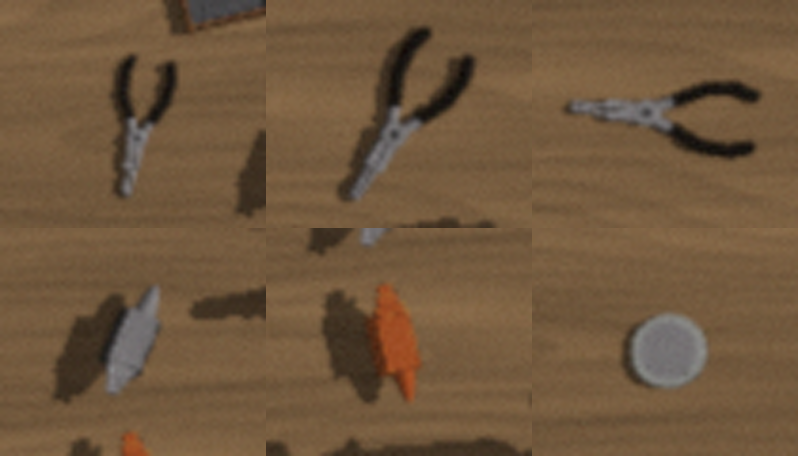

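```bash
cat >> h.py <<'E'
def plan(xy, head=None, z=None, off=(0,0)):
    """head = world heading (deg) of finger closing line; prints yaw then shift in the turned tool axes. z = TCP z"""
    from scipy.spatial.transform import Rotation as Ro
    o=bot.get_obs(); p=np.array(o["eef_pos"]); q=np.array(o["tool_rot"]); M=Ro.from_quat(q[[1,2,3,0]]).as_matrix()
    hy=np.degrees(np.arctan2(M[1,1],M[0,1])); yaw=0
    if head is not None: yaw=-((head-hy+90)%180-90)
    h=np.radians(hy-yaw); ty=np.array([np.cos(h),np.sin(h)]); tx=np.array([-ty[1],ty[0]])
    d=np.array(xy)-p[:2]
    print("t %.2f tcp %s fingerhead %.1f q7 %.2f tilt %.2f | yaw %.1f dx %.1f dy %.1f dz %s mm"%(o["t"],np.round(p,4),hy,o["q"][6],np.degrees(np.arccos(-M[2,2])),yaw,d@tx*1e3,d@ty*1e3,None if z is None else round((p[2]-z)*1e3,1)))
E
python3 -c "
from h import *
plan((.477,-.306),None,.40); m=bot.camera_model('wrist'); R=np.array(m['R']);t=np.array(m['t']); print(np.round(-R.T@t,3),np.round(R,2),np.round(m['intrinsics'],0))"
```

```text
t 1.50 tcp [ 0.2294 -0.6348  0.4047] fingerhead -70.1 q7 -0.08 tilt 0.00 | yaw 0.0 dx 344.6 dy -225.1 dz 4.7 mm
[ 0.305 -0.607  0.373] [[ 0.34 -0.94 -0.  ]
 [-0.89 -0.32  0.31]
 [-0.29 -0.11 -0.95]] [[366.   0. 276.]
 [  0. 366. 218.]
 [  0.   0.   1.]]
```

```bash
python3 -m pendant '[[0.085,0.0287,-0.0188,0,0],[0.085,0.0287,-0.0188,0,0],[0.085,0.0287,-0.0188,0,0],[0.085,0.0287,-0.0188,0,0],[0.085,0.0287,-0.0188,0,0],[0.085,0.0287,-0.0188,0,0],[0.085,0.0287,-0.0188,0,0],[0.085,0.0287,-0.0188,0,0],[0.085,0.0287,-0.0188,0,0],[0.085,0.0287,-0.0188,0,0],[0.085,0.0287,-0.0188,0,0],[0.085,0.0287,-0.0188,0,0]]'
python3 -m pendant '[[0.085,0,0,0,0],[0.085,0,0,0,0]]'
cat > w.py <<'E'
import sys
from h import *
# usage: w.py name zplane outfile
m=bot.camera_model("wrist"); im,d=bot.read_camera("wrist"); cv2.imwrite(f"pics/{sys.argv[3]}.png",im); np.savez(f"{sys.argv[3]}.npz",d=d,R=m["R"],t=m["t"],K=m["intrinsics"],k=m["dist_coeffs"])
C=cloud("wrist",d,m); n=sys.argv[1]; z=float(sys.argv[2])
for r in bot.trace(n,"wrist")[:3]:
    P=C[r["mask"]]; P=P[~np.isnan(P[:,0])]; T=P[abs(P[:,2]-z)<.006]
    print(n,round(r["score"],2),np.round(r["at"]),"n",len(P),len(T),"zpct",np.round(np.percentile(P[:,2],[2,50,98])*1e3,1))
    if len(T)>10:
        c,s,a=cv2.minAreaRect((T[:,:2]*1e3).astype(np.float32)); cc,rr=cv2.minEnclosingCircle((T[:,:2]*1e3).astype(np.float32))
        print("  mean",np.round(T.mean(0)*1e3,1),"rect",np.round(c,1),np.round(s,1),round(a,1),"circ",np.round(cc,1),round(rr,1))
for r in bot.pinpoint(n,"wrist")[:2]: print("  pin",round(r["score"],2),np.round(r["at"]),np.round(deproj("wrist",[r["at"]],z=0,m=m)[0]*1e3,1))
E
python3 w.py mandrel 0.08 w1; python3 -c "
from h import *
plan((.477,-.306))"
```

```text
t: 2.5
eef_pos: [0.4774, -0.3042, 0.405]
tool_rot: [0.0, 0.985, 0.172, 0.0]
contact_force: [0.9, -0.3, -0.5]
gripper_width: 0.991
grasp_force: 0.0
t: 2.67
eef_pos: [0.4782, -0.3034, 0.4049]
tool_rot: [-0.0, 0.985, 0.175, 0.0]
contact_force: [0.4, -0.5, 0.9]
gripper_width: 0.998
grasp_force: 0.0
mandrel 0.68 [279. 186.] n 1598 434 zpct [ 5.6 34.9 80.3]
  mean [ 474.6 -303.    79.1] rect [ 474.2 -303.2] [19.2 18.5] 20.6 circ [ 473.9 -303.2] 9.9
  pin 0.92 [278. 182.] [ 476.8 -305.     0. ]
t 2.82 tcp [ 0.4759 -0.3068  0.4047] fingerhead -70.2 q7 -0.81 tilt 0.05 | yaw 0.0 dx 1.3 dy -0.4 dz None mm
```

View pics/w1.png

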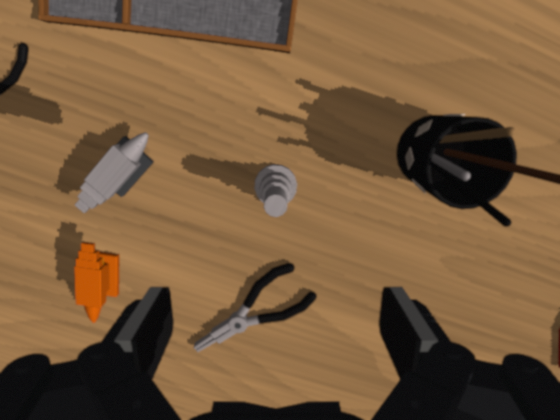

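```bash
python3 -m pendant '[[0.06,-0.0012,-0.0025,0.03,0],[0.06,0,0,0.03,0],[0.06,0,0,0.03,0],[0.06,0,0,0.03,0],[0.06,0,0,0.03,0],[0.06,0,0,0.026,0],[0.06,0,0,0.01,0],[0.0,0,0,0,0],[0.0,0,0,0,0],[0.0,0,0,0,0],[0.0,0,0,0,0],[0.0,0,0,0,0]]' 50; python3 -m pendant '[[0.0,0,0,0,0],[0.0,0,0,0,0],[0.0,0,0,-0.02,0],[0.0,0,0,-0.03,0],[0.0,0,0,-0.03,0],[0.0,0,0,0,0]]'
```

```text
t: 3.82
eef_pos: [0.4753, -0.3043, 0.2205]
tool_rot: [0.001, 0.985, 0.172, 0.001]
contact_force: [0.3, -0.6, 4.4]
gripper_width: 0.22
grasp_force: 49.0
t: 4.32
eef_pos: [0.4764, -0.3045, 0.3044]
tool_rot: [0.003, 0.985, 0.172, 0.004]
contact_force: [1.5, -1.5, -1.8]
gripper_width: 0.217
grasp_force: 49.7
```

```bash
python3 -m pendant '[[0,0.0193,-0.0172,0,0],[0,0.0193,-0.0172,0,0],[0,0.0193,-0.0172,0,0],[0,0.0193,-0.0172,0,0],[0,0.0193,-0.0172,0,0],[0,0.0193,-0.0172,0,0],[0,0.0193,-0.0172,0,0],[0,0.0193,-0.0172,0,0],[0,0.0193,-0.0172,0,0],[0,0.0193,-0.0172,0,0],[0,0,0,0,0],[0,0,0,0,0]]'
python3 w.py ring_tray 0.014 w2; python3 -c "
from h import *
plan((.598,-.0757),None,.2255);plan((.598,-.0757),None,.2255)"
```

```text
t: 5.32
eef_pos: [0.598, -0.0739, 0.2982]
tool_rot: [-0.001, 0.985, 0.175, -0.0]
contact_force: [-0.3, -1.1, -2.4]
gripper_width: 0.215
grasp_force: 49.5
ring_tray 0.68 [388. 215.] n 31127 6621 zpct [ 2.7  4.5 14. ]
  mean [ 621.5 -151.1   12.6] rect [ 615.  -149.5] [ 86.7 233.9] 12.5 circ [ 614.7 -149.5] 123.9
  pin 0.92 [376. 220.] [ 616.4 -147.8    0. ]
  pin 0.6 [278. 254.] [563.8 -87.3   0. ]
t 5.47 tcp [ 0.5971 -0.0775  0.2983] fingerhead -70.2 q7 -1.30 tilt 0.08 | yaw 0.0 dx 1.5 dy -1.3 dz 72.8 mm
t 5.47 tcp [ 0.5971 -0.0775  0.2983] fingerhead -70.2 q7 -1.30 tilt 0.08 | yaw 0.0 dx 1.5 dy -1.3 dz 72.8 mm
```

View pics/w2.png

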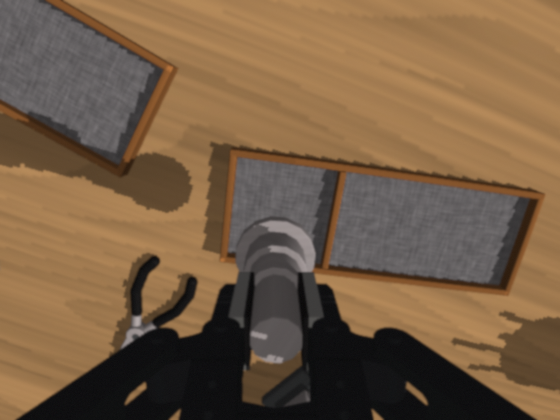

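```bash
python3 -m pendant '[[0,0,0,0.025,0],[0,0,0,0.025,0],[0,0,0,0.014,0],[0,0,0,0.005,0],[0,0,0,0.004,0],[0,0,0,0,0],[0,0,0,0,0]]';  python3 -m pendant '[[0.05,0,0,0,0],[0.05,0,0,0,0],[0.05,0,0,0,0],[0.05,0,0,0,0],[0.05,0,0,-0.015,0],[0.05,0,0,-0.03,0],[0.05,0,0,-0.04,0],[0.05,0,0,-0.04,0],[0.07,0,0,-0.04,0],[0.07,0,0,0,0]]'; python3 -c "
from h import *
plan((.436,-.150),-28.1+90,.32)"
```

```text
t: 6.05
eef_pos: [0.5981, -0.0769, 0.2267]
tool_rot: [0.0, 0.985, 0.172, 0.001]
contact_force: [0.4, -0.7, -1.6]
gripper_width: 0.219
grasp_force: 49.9
t: 6.88
eef_pos: [0.6001, -0.0762, 0.3999]
tool_rot: [0.002, 0.985, 0.172, 0.007]
contact_force: [1.5, 0.5, 0.7]
gripper_width: 0.818
grasp_force: 0.0
t 6.88 tcp [ 0.6001 -0.0762  0.3999] fingerhead -70.2 q7 -1.27 tilt 0.84 | yaw 47.9 dx -110.0 dy 142.3 dz 79.9 mm
```

```bash
python3 -m pendant '[[0.07,0,0,0,6.84],[0.07,0,0,0,6.84],[0.07,0,0,0,6.84],[0.07,0,0,0,6.84],[0.07,0,0,0,6.84],[0.07,0,0,0,6.84],[0.07,0,0,0,6.84],[0.07,-0.022,0.0285,0.01,0],[0.07,-0.022,0.0285,0.01,0],[0.07,-0.022,0.0285,0.01,0],[0.07,-0.022,0.0285,0.01,0],[0.07,-0.022,0.0285,0.01,0]]';python3 -m pendant '[[0.07,0,0,0.03,0],[0.07,0,0,0,0],[0.07,0,0,0,0]]'
python3 w.py anvil 0.038 w3; python3 w.py mandrel 0.085 w3b; python3 -c "
from h import *
plan((.436,-.150),-28.1+90,.32)"
```

```text
t: 7.88
eef_pos: [0.4321, -0.1509, 0.3404]
tool_rot: [0.0, 0.97, -0.242, 0.0]
contact_force: [0.3, -1.9, 0.6]
gripper_width: 0.822
grasp_force: 0.0
t: 8.13
eef_pos: [0.4337, -0.1502, 0.3104]
tool_rot: [-0.0, 0.97, -0.242, -0.001]
contact_force: [0.3, 1.4, 0.4]
gripper_width: 0.818
grasp_force: 0.0
anvil 0.83 [271. 205.] n 4870 3821 zpct [ 7.4 36.9 38.6]
  mean [ 436.1 -148.5   36.9] rect [ 435.5 -148.2] [28.  93.4] 65.0 circ [ 434.5 -150.4] 46.7
anvil 0.61 [341. 329.] n 2937 2333 zpct [ 1.4 37.  38.5]
  mean [ 324.3 -149.7   37. ] rect [ 316.9 -152. ] [88.2 28.5] 11.5 circ [ 316.9 -151.7] 44.2
  pin 0.8 [270. 194.] [ 443.1 -149.2    0. ]
  pin 0.56 [340. 322.] [ 310.6 -148.7    0. ]
mandrel 0.56 [65. 56.] n 5189 975 zpct [ 9.1 45.3 85.2]
  mean [594.1 -79.7  83.7] rect [594.2 -79.4] [13.3 19.8] 49.6 circ [596.1 -77.3] 10.0
mandrel 0.29 [104. 244.] n 3277 0 zpct [-1.   7.4 10.8]
  pin 0.83 [83. 61.] [597.7 -76.2   0. ]
t 8.43 tcp [ 0.4347 -0.1501  0.3116] fingerhead -117.9 q7 -1.86 tilt 0.11 | yaw 0.2 dx 1.1 dy -0.7 dz -8.4 mm
```

View pics/w3.png

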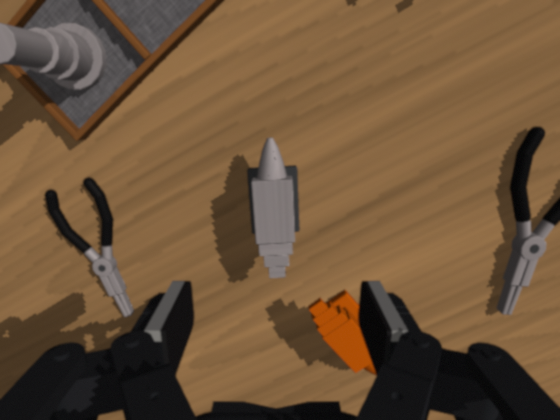

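```bash
python3 -m pendant '[[0.06,0,0,0,-2.9],[0.06,0.0004,-0.0023,0.03,0],[0.06,0,0,0.03,0],[0.06,0,0,0.03,0],[0.06,0,0,0.02,0],[0.06,0,0,0.011,0],[0.06,0,0,0,0],[0.0,0,0,0,0],[0.0,0,0,0,0],[0.0,0,0,0,0],[0.0,0,0,0,0],[0.0,0,0,0,0]]' 70; python3 -m pendant '[[0.0,0,0,0,0],[0.0,0,0,-0.01,0],[0.0,0,0,-0.03,0],[0.0,0,0,-0.03,0],[0,0,0,0,0]]'; python3 -c "
from h import *
plan((.615-.039*-.216+.005*0,-.1495-.039*.976),12.5)"
```

```text
t: 9.43
eef_pos: [0.4357, -0.1488, 0.1911]
tool_rot: [0.0, 0.976, -0.218, 0.001]
contact_force: [-0.5, 0.3, 6.7]
gripper_width: 0.312
grasp_force: 69.8
t: 9.85
eef_pos: [0.4366, -0.149, 0.2647]
tool_rot: [-0.0, 0.976, -0.218, 0.004]
contact_force: [0.5, -0.9, -3.4]
gripper_width: 0.309
grasp_force: 70.5
t 9.85 tcp [ 0.4366 -0.149   0.2647] fingerhead -115.1 q7 -1.82 tilt 0.46 | yaw 52.4 dx 78.1 dy -174.1 dz None mm
```

```bash
python3 -m pendant '[[0,0,0,0,-6.25],[0,0,0,0,-6.25],[0,0,0,0,-6.25],[0,0,0,0,-6.25],[0,0,0,0,-6.25],[0,0,0,0,-6.25],[0,0.0291,0.01405,0,0],[0,0.0291,0.01405,0,0],[0,0.0291,0.01405,0,0],[0,0.0291,0.01405,0,0],[0,0.0291,0.01405,0,0],[0,0.0291,0.01405,0,0]]';  python3 -m pendant '[[0,0,0,0,0],[0,0,0,0,0]]'; python3 -c "
from h import *
plan((.6247,-.1934),102.5,.1965)"
```

```text
t: 10.85
eef_pos: [0.6243, -0.1936, 0.259]
tool_rot: [-0.0, 0.994, 0.108, -0.001]
contact_force: [-0.1, -0.3, -4.1]
gripper_width: 0.311
grasp_force: 70.3
t: 11.02
eef_pos: [0.6244, -0.1934, 0.2587]
tool_rot: [-0.0, 0.994, 0.108, -0.0]
contact_force: [-0.7, -0.1, -5.4]
gripper_width: 0.308
grasp_force: 70.5
t 11.02 tcp [ 0.6244 -0.1934  0.2587] fingerhead -77.6 q7 -1.24 tilt 0.04 | yaw -0.1 dx 0.3 dy 0.1 dz 62.2 mm
```

Lower, release, rise, then go to the pliers at about (0.468, -0.008).

```bash
python3 -m pendant '[[0,0,0,0.025,0],[0,0,0,0.02,0],[0,0,0,0.01,0],[0,0,0,0.005,0],[0,0,0,0.003,0],[0,0,0,0,0],[0,0,0,0,0]]';  python3 -m pendant '[[0.05,0,0,0,0],[0.05,0,0,0,0],[0.05,0,0,0,0],[0.05,0,0,0,0],[0.05,0,0,-0.015,0],[0.05,0,0,-0.03,0],[0.05,0,0,-0.04,0],[0.05,0,0,-0.04,0],[0.05,0,0,0,0]]'; python3 -c "
from h import *
plan((.465,-.005),-80,.32)"
```

```text
t: 11.6
eef_pos: [0.624, -0.1935, 0.1977]
tool_rot: [0.0, 0.994, 0.108, 0.001]
contact_force: [0.0, 0.2, -3.6]
gripper_width: 0.309
grasp_force: 70.6
t: 12.35
eef_pos: [0.6265, -0.1941, 0.331]
tool_rot: [0.002, 0.994, 0.108, 0.007]
contact_force: [1.6, -0.3, 0.2]
gripper_width: 0.586
grasp_force: 0.0
t 12.35 tcp [ 0.6265 -0.1941  0.331 ] fingerhead -77.6 q7 -1.22 tilt 0.83 | yaw 2.4 dx -126.2 dy -214.2 dz 11.0 mm
```

```bash
python3 -m pendant '[[0.05,-0.0158,-0.0272,0,0],[0.05,-0.0158,-0.0272,0,0],[0.05,-0.0158,-0.0272,0,0],[0.05,-0.0158,-0.0272,0,0],[0.05,-0.0158,-0.0272,0,0],[0.05,-0.0158,-0.0272,0,0],[0.05,-0.0158,-0.0272,0,0],[0.05,-0.0158,-0.0272,0,0],[0.05,0,0,0,0],[0.05,0,0,0,0]]'
python3 w.py pliers 0.009 w4; python3 w.py anvil 0.043 w4b; python3 -c "
from h import *
plan((.465,-.005),-80,.32)
z=np.load('w4.npz');m=dict(R=z['R'],t=z['t'],intrinsics=z['K'],dist_coeffs=z['k'])
C=cloud('wrist',z['d'],m); r=bot.trace('pliers','wrist')[0]; P=C[r['mask']]; P=P[~np.isnan(P[:,0])]; P=P[P[:,2]>.004]
c=P[:,:2].mean(0); w,V=np.linalg.eigh(np.cov((P[:,:2]-c).T)); a=V[:,1]; a=a*(1 if a[0]<0 else -1); n=np.array([-a[1],a[0]])
print('axis',np.degrees(np.arctan2(a[1],a[0])),c)
s=(P[:,:2]-c)@a; l=(P[:,:2]-c)@n
for b in np.arange(-.08,.07,.008):
    k=(s>b)&(s<b+.008)
    if k.sum()>5: print(round(b*1e3+4),k.sum(),np.round(np.percentile(l[k],[2,98])*1e3,1),np.round(np.median(P[k,2])*1e3,1), np.round((c+(b+.004)*a+np.mean(np.percentile(l[k],[2,98]))*n)*1e3,1))
"
```

```text
t: 13.18
eef_pos: [0.4529, -0.0069, 0.3222]
tool_rot: [0.0, 0.994, 0.109, 0.001]
contact_force: [0.5, -0.9, -0.7]
gripper_width: 0.587
grasp_force: 0.0
pliers 0.91 [272. 172.] n 3024 2931 zpct [-0.1  7.7 10.9]
  mean [477.9  -3.1   7.8] rect [466.9  -1.7] [ 49.5 122.2] 79.2 circ [467.9  -2.8] 62.4
pliers 0.83 [ 36. 300.] n 1879 1814 zpct [ 2.5  9.3 11.9]
  mean [302.  189.1   8.8] rect [299.6 190.2] [65.8 62.7] 85.9 circ [298.9 190.1] 39.8
pliers 0.63 [548. 393.] n 810 721 zpct [ 0.5  8.7 14.5]
  mean [ 322.2 -318.3    9. ] rect [ 326.6 -325. ] [28.7 50.2] 76.5 circ [ 327.6 -320.8] 26.9
  pin 0.92 [275. 197.] [456.6  -4.6   0. ]
  pin 0.6 [536. 397.] [ 305.  -319.2    0. ]
anvil 0.73 [548.  38.] n 1142 0 zpct [ 4.5 12.2 14.4]
anvil 0.59 [405. 411.] n 195 117 zpct [34.5 37.1 38.2]
  mean [ 299.5 -161.8   37.5] rect [ 300.5 -162.4] [18.5 12.2] 20.6 circ [ 299.9 -162. ] 10.0
anvil 0.19 [426.  30.] n 4688 331 zpct [ 9.1 48.5 85.3]
  mean [591.1 -68.3  43.5] rect [594.6 -72.7] [25.2 18.3] 34.5 circ [596.5 -75.5] 12.9
t 13.48 tcp [ 0.4541 -0.0088  0.3217] fingerhead -77.7 q7 -1.55 tilt 0.02 | yaw 2.3 dx 11.3 dy -1.9 dz 1.7 mm
axis -124.08283755694897 [ 0.32424511 -0.31462783]
-12 51 [14.7 25.4] 6.3 [ 347.6 -315.9]
-4 156 [-1.7 19. ] 8.3 [ 333.7 -316.2]
4 251 [-17.1   9.1] 9.7 [ 318.7 -315.7]
12 103 [-15.6   1.4] 13.4 [ 311.6 -320.6]
20 97 [-14.6   7.6] 9.6 [ 310.1 -329.2]
```

View pics/w4.png

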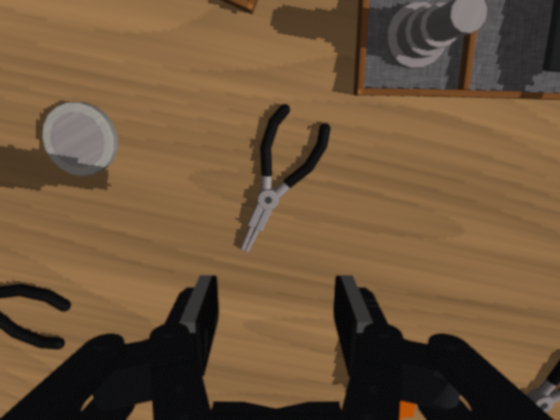

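```bash
python3 -c "
from h import *
z=np.load('w4.npz');m=dict(R=z['R'],t=z['t'],intrinsics=z['K'],dist_coeffs=z['k'])
Q=deproj('wrist',[(268,200),(245,248),(285,108),(325,127)],z=.008,m=m)[:,:2];print(np.round(Q*1e3,1))
C=cloud('wrist',z['d'],m); P=C[100:255,238:335].reshape(-1,3); P=P[P[:,2]>.005]
c=Q[0]; a=Q[1]-Q[0]; a/=np.linalg.norm(a); n=np.array([-a[1],a[0]]);print('jaw heading',np.degrees(np.arctan2(a[1],a[0])))
s=(P[:,:2]-c)@a; l=(P[:,:2]-c)@n
for b in np.arange(-.08,.06,.006):
    k=(s>b)&(s<b+.006)
    if k.sum()>5: print(round(b*1e3+3),k.sum(),np.round(np.percentile(l[k],[2,98])*1e3,1),np.round(np.median(P[k,2])*1e3,1), np.round((c+(b+.003)*a+np.mean(np.percentile(l[k],[2,98]))*n)*1e3,1))
"
```

```text
[[455.    0.8]
 [410.3  10.8]
 [527.1   3.4]
 [520.2 -29.2]]
jaw heading 167.40211102831907
-71 126 [-21.9  19.1] 7.1 [524.6 -13.3]
-65 186 [-23.8  20.6] 7.5 [518.8 -11.9]
-59 191 [-25.4  22.4] 7.5 [513.  -10.6]
-53 175 [-25.5  22.5] 7.7 [507.1  -9.3]
-47 175 [-24.8  21.8] 7.6 [501.2  -8. ]
-41 172 [-24.1  21.2] 7.6 [495.4  -6.7]
-35 182 [-23.1  20.2] 7.7 [489.5  -5.4]
-29 184 [-20.6  17.6] 7.6 [483.7  -4.1]
-23 179 [-17.8  14.9] 7.8 [477.8  -2.9]
-17 157 [-14.3  11.7] 7.4 [471.9  -1.7]
-11 161 [-11.   9.] 7.3 [466.   -0.7]
-5 156 [-8.7  7. ] 10.1 [460.1   0.5]
1 146 [-8.4  7. ] 10.3 [454.2   1.7]
7 112 [-7.   5.1] 9.6 [448.4   3.2]
13 109 [-6.9  5.8] 9.3 [442.5   4.2]
19 112 [-6.8  5.5] 9.2 [436.6   5.5]
25 83 [-6.7  5.8] 8.8 [430.7   6.7]
31 60 [-4.1  3.6] 7.3 [424.8   7.8]
37 60 [-3.9  3.6] 7.2 [419.   9.]
43 56 [-3.6  3.2] 7.2 [413.1  10.3]
49 28 [-3.4  3.6] 6.8 [407.2  11.4]
```

```bash
python3 -m pendant '[[0.05,0,0,0,6.05],[0.05,0,0,0,6.05],[0.05,0,0,0,6.05],[0.05,0,0,0,6.05],[0.05,-0.0177,-0.010,0.02,0],[0.05,0,0,0.03,0],[0.05,0,0,0.03,0],[0.05,0,0,0.03,0],[0.05,0,0,0,0],[0.05,0,0,0,0]]'; python3 -c "
from h import *
plan((.4389,.005),78.1,.1755);bot.read_camera('wrist');plan((.4389,.005),78.1,.1755)"
```

```text
t: 14.37
eef_pos: [0.4379, 0.0052, 0.2109]
tool_rot: [0.0, 0.995, -0.103, -0.002]
contact_force: [0.4, -0.7, 0.2]
gripper_width: 0.588
grasp_force: 0.0
t 14.37 tcp [0.4379 0.0052 0.2109] fingerhead -101.8 q7 -2.05 tilt 0.22 | yaw 0.1 dx 1.0 dy -0.0 dz 35.4 mm
t 14.42 tcp [0.4387 0.0052 0.2121] fingerhead -101.8 q7 -2.05 tilt 0.03 | yaw 0.1 dx 0.3 dy 0.2 dz 36.6 mm
```

```bash
python3 -m pendant '[[0.05,0,0,0.02,0],[0.05,0,0,0.01,0],[0.05,0,0,0.006,0],[0.05,0,0,0,0],[0,0,0,0,0],[0,0,0,0,0],[0,0,0,0,0],[0,0,0,0,0],[0,0,0,0,0],[0,0,0,0,0]]' 60;python3 -m pendant '[[0,0,0,-0.01,0],[0,0,0,-0.02,0],[0,0,0,-0.03,0],[0,0,0,-0.03,0],[0,0,0,0,0],[0,0,0,0,0]]'; python3 w.py pliers 0.09 w5;  python3 -c "
from h import *
plan((.4389,.005),78.1,.1755)"
```

```text
t: 15.25
eef_pos: [0.4385, 0.0054, 0.1766]
tool_rot: [-0.0, 0.995, -0.103, 0.001]
contact_force: [-1.2, 0.1, 7.9]
gripper_width: 0.128
grasp_force: 58.6
t: 15.75
eef_pos: [0.4388, 0.0054, 0.2678]
tool_rot: [-0.0, 0.995, -0.103, 0.002]
contact_force: [-0.6, 0.0, -1.2]
gripper_width: 0.123
grasp_force: 59.0
pliers 0.77 [256. 196.] n 11033 353 zpct [ 95.4  98.9 102. ]
  mean [489.9  -5.2  95.2] rect [471.5   3.9] [ 48.9 120.7] 71.4 circ [ 4.705e+02 -3.000e-01] 61.1
pliers 0.51 [ 10. 416.] n 148 0 zpct [-0.2  3.7  7.9]
  pin 0.64 [277. 250.] [419.6   9.9   0. ]
t 15.90 tcp [0.4376 0.0053 0.2651] fingerhead -101.8 q7 -2.02 tilt 0.09 | yaw 0.1 dx 1.3 dy 0.0 dz 89.6 mm
```

```bash
python3 -m pendant '[[0,0,0,0,-7.03],[0,0,0,0,-7.03],[0,0,0,0,-7.03],[0,0,0,0,-7.03],[0,0,0,0,-7.03],[0,0,0,0,-7.03],[0,0,0,0,-7.03],[0,0,0,0,-7.03],[0,0,0,0,-7.03],[0,0,0,0,-7.03],[0,0,0,0,-7.03],[0,0,0,0,-7.03]]';python3 -m pendant '[[0,0,0,0,-7.03],[0,0.0158,0.02583,0,0],[0,0.0158,0.02583,0,0],[0,0.0158,0.02583,0,0],[0,0.0158,0.02583,0,0],[0,0.0158,0.02583,0,0],[0,0.0158,0.02583,0,0],[0,0.0158,0.02583,0,0],[0,0,0,0,0],[0,0,0,0,0]]'; python3 w.py earring_tray 0.014 w6; python3 w.py tub 0.037 w6b;  python3 -c "
from h import *
plan((.6368,.0811),-10.5,.1815)"
```

```text
t: 16.9
eef_pos: [0.4377, 0.0054, 0.2645]
tool_rot: [-0.001, 0.804, 0.594, -0.001]
contact_force: [-0.3, 0.3, -1.4]
gripper_width: 0.129
grasp_force: 59.0
t: 17.73
eef_pos: [0.6364, 0.0823, 0.2636]
tool_rot: [-0.001, 0.768, 0.64, -0.001]
contact_force: [-0.4, -0.1, -1.1]
gripper_width: 0.125
grasp_force: 59.0
earring_tray 0.73 [280. 128.] n 28968 6918 zpct [ 3.   4.6 14.2]
  mean [648.8 141.2  12.9] rect [644.8 123.3] [184.5  86.6] 79.3 circ [645.2 123.1] 100.6
  pin 0.77 [280. 123.] [650.5 147.7   0. ]
tub 0.55 [284.  11.] n 1654 765 zpct [ 6.6 30.2 37.1]
  mean [660.1 201.9  35. ] rect [660.2 202.3] [ 8.3 37.2] 79.3 circ [660.9 205.8] 18.6
t 18.03 tcp [0.6353 0.0809 0.2655] fingerhead -10.4 q7 -0.69 tilt 0.06 | yaw 0.1 dx 0.5 dy 1.4 dz 84.0 mm
```

View pics/w6.png

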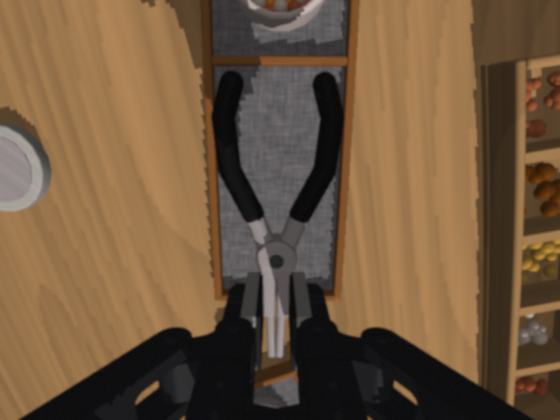

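```bash
python3 -m pendant '[[0,0.001,0.0005,0.025,0],[0,0,0,0.025,0],[0,0,0,0.02,0],[0,0,0,0.008,0],[0,0,0,0.004,0],[0,0,0,0.002,0],[0,0,0,0,0]]';  python3 -m pendant '[[0.035,0,0,0,0],[0.035,0,0,0,0],[0.035,0,0,0,0],[0.035,0,0,0,0],[0.035,0,0,-0.015,0],[0.035,0,0,-0.03,0],[0.035,0,0,-0.04,0],[0.06,0,0,-0.04,0],[0.085,0,0,-0.02,0],[0.085,0,0,0,0]]'; python3 w.py tub 0.037 w7;python3 w.py pliers 0.014 w7b; python3 -c "
from h import *
plan((.457,.3075),0,.30)"
```

```text
t: 18.62
eef_pos: [0.637, 0.0824, 0.1825]
tool_rot: [0.0, 0.768, 0.64, 0.0]
contact_force: [0.4, -0.7, -0.1]
gripper_width: 0.127
grasp_force: 59.1
t: 19.45
eef_pos: [0.6384, 0.0833, 0.3343]
tool_rot: [0.003, 0.768, 0.64, 0.005]
contact_force: [0.8, 0.2, -0.2]
gripper_width: 0.821
grasp_force: 0.0
tub 0.86 [270.  19.] n 3249 1176 zpct [13.7 30.4 37.1]
  mean [662.2 212.5  34.1] rect [661.8 213. ] [28.9 53.1] 79.8 circ [663.4 221.9] 26.7
  pin 0.72 [268.  13.] [662.8 226.2   0. ]
pliers 0.58 [272. 156.] n 3011 2974 zpct [ 9.2 12.8 16. ]
  mean [645.4 123.3  12.9] rect [643.5 111.8] [121.4  49. ] 79.7 circ [643.3 113.1] 62.0
  pin 0.93 [279. 179.] [642.4  99.8   0. ]
t 19.75 tcp [0.6362 0.0821 0.3254] fingerhead -10.4 q7 -0.66 tilt 0.15 | yaw -10.4 dx 225.4 dy -179.2 dz 25.4 mm
```

View pics/w7.png

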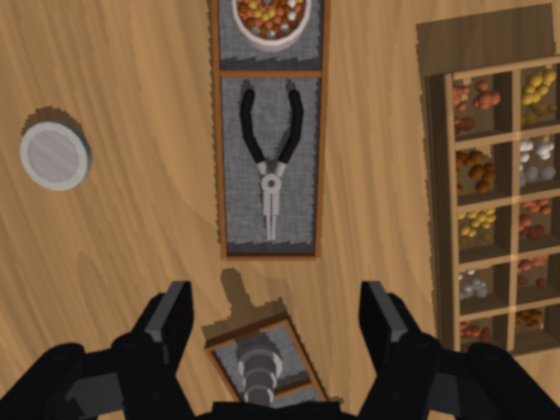

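```bash
python3 -m pendant '[[0.0854,0.0237,-0.0271,0,0],[0.0854,0.0237,-0.0271,0,0],[0.0854,0.0237,-0.0271,0,0],[0.0854,0.0237,-0.0271,0,0],[0.0854,0.0237,-0.0271,0,0],[0.0854,0.0237,-0.0271,0,0],[0.0854,0.0237,-0.0271,0,0],[0.0854,0.0237,-0.0271,0,0],[0.0854,0,0,0.03,0],[0.0854,0,0,0.01,0],[0.0854,0,0,0,0],[0.0854,0,0,0,0]]'; python3 w.py lid_a 0.011 w8; python3 -c "
from h import *
plan((.457,.3075),None,.18)"
```

```text
t: 20.75
eef_pos: [0.4582, 0.3071, 0.2858]
tool_rot: [0.0, 0.769, 0.64, -0.001]
contact_force: [-0.8, -0.5, 0.3]
gripper_width: 0.999
grasp_force: 0.0
lid_a 0.97 [272. 214.] n 6153 6099 zpct [ 8.3 10.4 11.8]
  mean [456.6 310.3  10.4] rect [456.3 309.2] [63.1 62.3] 72.7 circ [456.2 308.9] 31.9
lid_a 0.66 [322. 378.] n 2809 2608 zpct [ 1.9 10.1 11.4]
  mean [471.3 160.7  10. ] rect [471.3 159.2] [48.6 55.2] 74.2 circ [470.8 155.4] 28.4
  pin 0.61 [317. 377.] [466.4 155.9   0. ]
  pin 0.59 [272. 212.] [455.7 309.5   0. ]
t 20.90 tcp [0.4588 0.3075 0.2875] fingerhead -10.5 q7 -1.19 tilt 0.07 | yaw 0.0 dx -0.4 dy -1.8 dz 107.5 mm
```

View pics/w8.png

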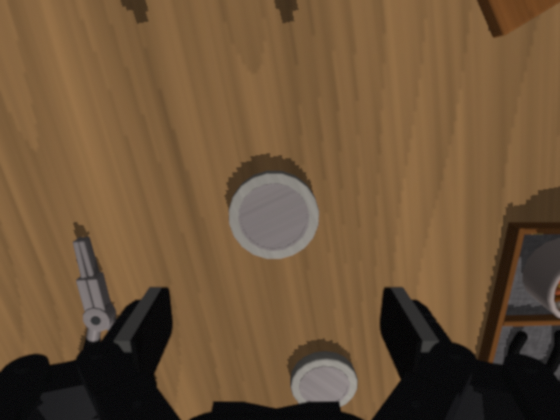

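```bash
python3 -c "
from h import *
z=np.load('w8.npz');m=dict(R=z['R'],t=z['t'],intrinsics=z['K'],dist_coeffs=z['k'])
C=cloud('wrist',z['d'],m)
for sl in [(slice(280,360),slice(120,180)),(slice(280,360),slice(375,435))]:
    P=C[sl].reshape(-1,3);P=P[(P[:,2]>.06)]; print(len(P),np.round(np.percentile(P[:,2],[0,1,5,20])*1e3,1),'below tcp',.2866-np.percentile(P[:,2],1))
z=np.load('w2.npz');m=dict(R=z['R'],t=z['t'],intrinsics=z['K'],dist_coeffs=z['k'])
C=cloud('wrist',z['d'],m);P=C[270:340,215:340].reshape(-1,3);
for sl in [(slice(280,330),slice(222,245)),(slice(280,330),slice(308,330))]:
    P=C[sl].reshape(-1,3);P=P[(P[:,2]>.06)];print(len(P),np.round(np.percentile(P[:,2],[0,1,5,20])*1e3,1),'below', .2983-np.percentile(P[:,2],1))
"
```

```text
3208 [124.2 126.  129.1 135.7] below tcp 0.16056556665479965
3332 [124.  125.8 129.  135.7] below tcp 0.16080618412295894
1084 [130.8 131.7 134.6 140.8] below 0.1665604266709521
1028 [130.5 131.8 134.4 140.9] below 0.16648785361707466
```

```bash
python3 -m pendant '[[0.0854,0.0015,-0.0025,0.03,0],[0.0854,0,0,0.03,0],[0.0854,0,0,0.03,0],[0.0854,0,0,0.018,0],[0.0854,0,0,0.0085,0],[0.0854,0,0,0,0],[0.0854,0,0,0,0]]' 40; python3 -m pendant '[[0.03,0,0,0,0],[0.03,0,0,0,0],[0.03,0,0,0,0],[0.03,0,0,0,0],[0.03,0,0,0,0],[0.03,0,0,0,0]]'
```

```text
t: 21.48
eef_pos: [0.4563, 0.3102, 0.171]
tool_rot: [0.0, 0.769, 0.64, 0.001]
contact_force: [0.4, 0.7, 1.0]
gripper_width: 1.002
grasp_force: 0.0
t: 21.98
eef_pos: [0.4563, 0.3105, 0.1724]
tool_rot: [0.0, 0.769, 0.64, 0.001]
contact_force: [-2.0, -1.0, 9.3]
gripper_width: 0.726
grasp_force: 41.2
```

```bash
python3 -m pendant '[[0.03,0,0,-0.01,0],[0.03,0,0,-0.02,0],[0.03,0,0,-0.03,0],[0.03,0,0,-0.03,0],[0.03,0,0,0,0],[0.03,0,0,0,0]]' 60; python3 w.py lid_a 0.105 w9; python3 -c "
from h import *
plan((.4563,.3105));bot.read_camera('wrist');plan((.4563,.3105))"
```

```text
t: 22.48
eef_pos: [0.4563, 0.3105, 0.263]
tool_rot: [0.0, 0.769, 0.64, 0.003]
contact_force: [-0.4, -0.2, -1.0]
gripper_width: 0.708
grasp_force: 64.9
lid_a 0.93 [276. 302.] n 16781 15848 zpct [ 93.8 100.6 101.8]
  mean [457.3 311.1 100.6] rect [456.9 309. ] [63.5 61.2] 78.0 circ [456.7 308.8] 32.3
lid_a 0.78 [325. 391.] n 1424 0 zpct [ 1.3  9.8 11.3]
  pin 0.78 [276. 294.] [448.5 259.9   0. ]
  pin 0.73 [328. 402.] [471.6 154.4   0. ]
t 22.63 tcp [0.4554 0.3095 0.2597] fingerhead -10.4 q7 -1.22 tilt 0.07 | yaw 0.0 dx 1.2 dy 0.7 dz None mm
t 22.68 tcp [0.4553 0.3095 0.2594] fingerhead -10.4 q7 -1.22 tilt 0.10 | yaw 0.0 dx 1.1 dy 0.8 dz None mm
```

View pics/w9.png

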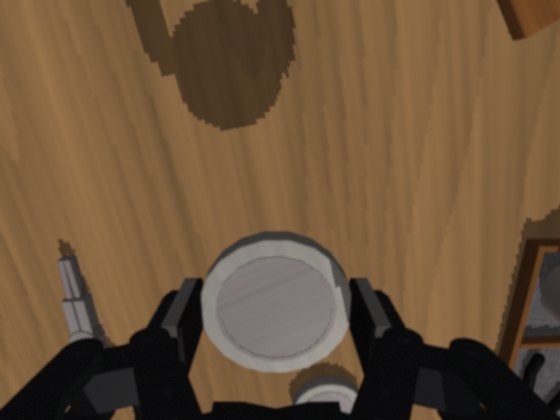

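```bash
python3 -m pendant '[[0.03,-0.0185,0.0313,0,0],[0.03,-0.0185,0.0313,0,0],[0.03,-0.0185,0.0313,0,0],[0.03,-0.0185,0.0313,0,0],[0.03,-0.0185,0.0313,0,0],[0.03,-0.0185,0.0313,0,0],[0.03,-0.0185,0.0313,0,0],[0.03,0,0,0,0],[0.03,0,0,0,0]]'; python3 w.py tub 0.037 w10; python3 -c "
from h import *
for i in range(3): plan((.6625,.2218));bot.read_camera('wrist')
z=np.load('w10.npz');m=dict(R=z['R'],t=z['t'],intrinsics=z['K'],dist_coeffs=z['k'])
C=cloud('wrist',z['d'],m); s=(np.hypot(C[...,0]-.6625,C[...,1]-.222)<.045)&(C[...,2]>.031); P=C[s]; print(len(P),np.percentile(P,[1,99],axis=0)); c,r=cv2.minEnclosingCircle((P[:,:2]*1e3).astype(np.float32)); print(c,r)
e=cv2.fitEllipse((P[cv2.convexHull((P[:,:2]*1e3).astype(np.float32),returnPoints=False).ravel()][:,:2]*1e3).astype(np.float32)); print(e)
L=C[(C[...,2]>.07)&(C[...,2]<.115)&(np.hypot(C[...,0]-.648,C[...,1]-.143)<.03)]; A=np.c_[L[:,:2]-L[:,:2].mean(0),np.ones(len(L))]; print('lid plane',np.linalg.lstsq(A,L[:,2],rcond=None)[0],L.mean(0))
"; python3 w.py lid_a 0.105 w10b
```

```text
t: 23.43
eef_pos: [0.6489, 0.14, 0.2584]
tool_rot: [-0.0, 0.77, 0.638, -0.001]
contact_force: [-0.2, 1.4, 0.1]
gripper_width: 0.713
grasp_force: 65.0
tub 0.83 [274.  86.] n 9288 3272 zpct [24.9 30.4 37. ]
  mean [664.7 225.7  34.3] rect [664.6 224.4] [52.7 52.7] 53.8 circ [664.4 224.6] 26.8
  pin 0.62 [276.  91.] [664.7 223.6   0. ]
t 23.58 tcp [0.6466 0.1443 0.2593] fingerhead -10.3 q7 -0.79 tilt 0.13 | yaw 0.0 dx 79.1 dy 1.8 dz None mm
t 23.63 tcp [0.6465 0.1446 0.2596] fingerhead -10.3 q7 -0.79 tilt 0.10 | yaw 0.0 dx 78.8 dy 1.9 dz None mm
t 23.68 tcp [0.6466 0.1446 0.2599] fingerhead -10.3 q7 -0.79 tilt 0.07 | yaw 0.0 dx 78.8 dy 1.8 dz None mm
3347 [[0.63885233 0.19921002 0.03101661]
 [0.6900975  0.25013952 0.03762734]]
(664.4108276367188, 224.86764526367188) 26.938365936279297
((664.39794921875, 224.71229553222656), (53.164283752441406, 53.40327072143555), 84.28266906738281)
lid plane [-0.04326871 -0.03359888  0.09586703] [0.64788924 0.14442589 0.09586703]
lid_a 0.94 [ 26. 259.] n 4194 0 zpct [ 2.5 10.2 11.6]
lid_a 0.73 [276. 302.] n 16942 179 zpct [89.7 97.6 98.8]
  mean [645.7 148.2  99.2] rect [644.2 144.1] [49.9 53. ] 56.5 circ [644.1 145.8] 28.3
  pin 0.66 [275. 295.] [637.4  94.3   0. ]
  pin 0.4 [283.  98.] [665.5 224.3   0. ]
```

View pics/w10.png

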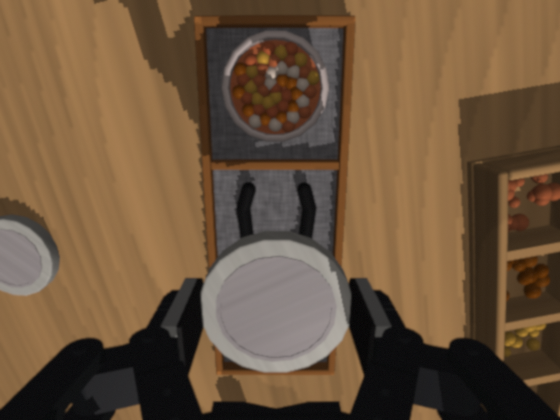

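```bash
cat > lidrel.py <<'E'
from h import *
import sys
z=np.load(sys.argv[1]);m=dict(R=z['R'],t=z['t'],intrinsics=z['K'],dist_coeffs=z['k'])
C=cloud('wrist',z['d'],m)
s=(np.hypot(C[...,0]-.6645,C[...,1]-.2247)<.04)&(C[...,2]>.031)&(C[...,2]<.045); T=C[s]
(tc),tr=cv2.minEnclosingCircle((T[:,:2]*1e3).astype(np.float32))
s=np.zeros((420,560),bool); s[225:380,195:358]=1; L=C[s]; L=L[L[:,2]>.07]; zt=np.median(L[:,2]); L=L[abs(L[:,2]-zt)<.004]
for _ in range(4):
    A=np.c_[L[:,:2]-L[:,:2].mean(0),np.ones(len(L))]; p=np.linalg.lstsq(A,L[:,2],rcond=None)[0]; L=L[abs(A@p-L[:,2])<.0015]
X=(L[:,:2]*1e3).astype(np.float32); 
# trim finger pads: use points along tool x extreme and circle hull
(lc),lr=cv2.minEnclosingCircle(X); h=cv2.convexHull(X); e=cv2.fitEllipse(h)
print("tub",tc,tr,"lid",lc,lr,"ell",e,"plane",p)
tx=np.array([.18,.983]);ty=np.array([.983,-.18])
for c in (lc,e[0]): d=np.array(tc)-c; print("dx %.1f dy %.1f"%(d@tx,d@ty))
E
python3 lidrel.py w10.npz; python3 lidrel.py w10b.npz
```

```text
tub (664.4108276367188, 224.86764526367188) 26.938365936279297 lid (649.0945434570312, 140.26992797851562) 34.521697998046875 ell ((648.6375732421875, 137.966796875), (63.32560729980469, 66.55038452148438), 81.78606414794922) plane [-0.00507054 -0.00359437  0.09590919]
dx 85.9 dy -0.2
dx 88.3 dy -0.1
tub (664.2811279296875, 224.98583984375) 27.236597061157227 lid (646.983642578125, 144.95132446289062) 34.526363372802734 ell ((646.1983032226562, 142.8811492919922), (63.33097839355469, 66.07678985595703), 74.66608428955078) plane [-0.00340606 -0.00167578  0.09765212]
dx 81.8 dy 2.6
dx 84.0 dy 3.0
```

```bash
cat > lidrel2.py <<'E'
from h import *
from scipy.optimize import least_squares
tx=np.array([.18,.983]);tx/=np.linalg.norm(tx);ty=np.array([tx[1],-tx[0]])
for i in range(3):
    m=bot.camera_model("wrist"); im,d=bot.read_camera("wrist"); C=cloud('wrist',d,m)
    s=(np.hypot(C[...,0]-.6645,C[...,1]-.2247)<.04)&(C[...,2]>.031)&(C[...,2]<.045); T=C[s][:,:2]*1e3
    tc,tr=cv2.minEnclosingCircle(T.astype(np.float32))
    r=[r for r in bot.trace("lid_a","wrist") if 220<r["at"][1]<360 and 230<r["at"][0]<330][0]
    L=C[r["mask"]]; L=L[L[:,2]>.07]; L=L[abs(L[:,2]-np.median(L[:,2]))<.003]; X=L[:,:2]*1e3
    u=X@tx; v=X@ty; B=[]
    for b in np.arange(v.min(),v.max(),1.5):
        k=(v>=b)&(v<b+1.5)
        if k.sum()>3: B.append((np.percentile(u[k],99),b+.75))
    B=np.array(B); g=lambda q: np.hypot(B[:,0]-q[0],B[:,1]-q[1])-32
    q=least_squares(g,[u.mean(),v.mean()],loss="soft_l1").x
    tcl=np.array(tc); print("tub",np.round(tc,1),round(tr,1),"lid",np.round(q[0]*tx+q[1]*ty,1),"rms",round(np.std(g(q)),2),"dx %.1f dy %.1f"%(tcl@tx-q[0],tcl@ty-q[1]),"tcp",np.round(bot.get_obs()["eef_pos"],4), "ztop",np.round(np.median(L[:,2]),4))
E
python3 lidrel2.py
```

```text
tub [664.2 224.9] 27.1 lid [646.9 141.3] rms 0.18 dx 85.3 dy 2.0 tcp [0.6475 0.1433 0.2603] ztop 0.0979
tub [664.3 224.8] 27.1 lid [647.1 140.9] rms 0.18 dx 85.6 dy 1.7 tcp [0.6476 0.1431 0.2603] ztop 0.0979
tub [664.3 224.8] 27.1 lid [647.2 140.7] rms 0.18 dx 85.8 dy 1.7 tcp [0.6477 0.143  0.2603] ztop 0.0979
```

```bash
python3 -m pendant '[[0.03,0.02,0.0005,0,0],[0.03,0.02,0.0004,0,0],[0.03,0.02,0.0004,0,0],[0.03,0.0158,0.0004,0,0],[0.03,0.01,0,0,0],[0.03,0,0,0.02,0],[0.03,0,0,0.015,0],[0.03,0,0,0.006,0],[0.03,0,0,0,0],[0.03,0,0,0,0],[0.03,0,0,0,0],[0.03,0,0,0,0]]'; python3 -c "
from h import *
for i in range(3): plan((.6631,.2275),None,.2);bot.read_camera('wrist')
cv2.imwrite('pics/w11.png',bot.read_camera('wrist')[0])"
```

```text
t: 25.18
eef_pos: [0.6653, 0.2269, 0.2202]
tool_rot: [0.0, 0.769, 0.64, 0.001]
contact_force: [0.2, -0.3, -0.5]
gripper_width: 0.71
grasp_force: 65.0
t 25.18 tcp [0.6653 0.2269 0.2202] fingerhead -10.5 q7 -0.91 tilt 0.08 | yaw 0.0 dx 0.2 dy -2.3 dz 20.2 mm
t 25.23 tcp [0.6653 0.2269 0.2202] fingerhead -10.4 q7 -0.91 tilt 0.08 | yaw 0.0 dx 0.2 dy -2.2 dz 20.2 mm
t 25.28 tcp [0.6652 0.227  0.2201] fingerhead -10.4 q7 -0.91 tilt 0.08 | yaw 0.0 dx 0.1 dy -2.1 dz 20.1 mm
```

View pics/w11.png

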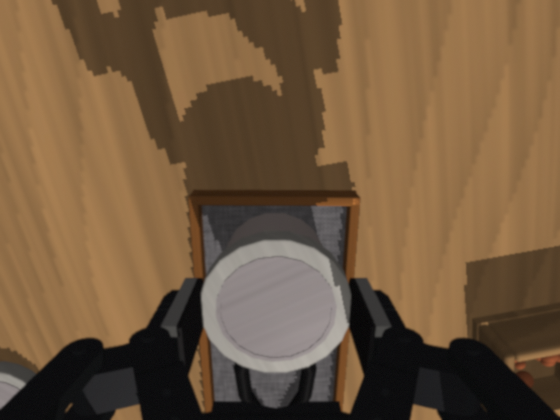

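```bash
python3 -m pendant '[[0.03,0,0,0.004,0],[0.03,0,0,0.004,0],[0.03,0,0,0.003,0],[0.03,0,0,0,0],[0.03,0,0,0,0]]'; python3 -m pendant '[[0.03,0,0,0.003,0],[0.03,0,0,0,0]]';python3 -m pendant '[[0.03,0,0,0.002,0],[0.03,0,0,0,0]]'
```

```text
t: 25.8
eef_pos: [0.6647, 0.227, 0.2077]
tool_rot: [-0.0, 0.768, 0.64, -0.0]
contact_force: [0.5, -0.0, -0.7]
gripper_width: 0.716
grasp_force: 65.0
t: 25.97
eef_pos: [0.6648, 0.2271, 0.2048]
tool_rot: [-0.0, 0.768, 0.64, -0.0]
contact_force: [-0.2, 0.1, -1.3]
gripper_width: 0.715
grasp_force: 65.0
t: 26.13
eef_pos: [0.6648, 0.227, 0.2029]
tool_rot: [-0.0, 0.768, 0.64, -0.0]
contact_force: [-0.1, 0.0, -0.1]
gripper_width: 0.716
grasp_force: 65.0
```

```bash
for i in 1; do python3 -m pendant '[[0.03,0,0,0.002,0],[0.03,0,0,0,0]]';python3 -m pendant '[[0.03,0,0,0.002,0],[0.03,0,0,0,0],[0.03,0,0,0,0]]'; done
```

```text
t: 26.3
eef_pos: [0.665, 0.2272, 0.2017]
tool_rot: [0.0, 0.768, 0.64, 0.0]
contact_force: [-0.8, -0.1, 3.6]
gripper_width: 0.716
grasp_force: 65.4
t: 26.55
eef_pos: [0.665, 0.2273, 0.2015]
tool_rot: [0.0, 0.768, 0.64, 0.0]
contact_force: [-5.5, -2.8, 15.1]
gripper_width: 0.715
grasp_force: 66.6
```

```bash
python3 -m pendant '[[0.0854,0,0,-0.002,0],[0.0854,0,0,0,0],[0.0854,0,0,0,0],[0.0854,0,0,0,0],[0.0854,0,0,0,0],[0.0854,0,0,0,0],[0.0854,0,0,-0.015,0],[0.0854,0,0,-0.03,0],[0.0854,0,0,-0.03,0],[0.0854,0,0,-0.02,0],[0.0854,0,0,0,0],[0.0854,0,0,0,0]]';python3 -m pendant '[[0.0854,0,0,0,0],[0,0,0,0,0],[0,0,0,0,0],[0,0,0,0,0],[0,0,0,0,0],[0,0,0,0,0],[0,0,0,0,0],[0,0,0,0,0]]'; cat > chk.py <<'E'
from h import *
m=bot.camera_model("wrist"); im,d=bot.read_camera("wrist"); cv2.imwrite('pics/chk.png',im); C=cloud('wrist',d,m)
s=(np.hypot(C[...,0]-.664,C[...,1]-.226)<.05)&(C[...,2]>.034)&(C[...,2]<.055); P=C[s]; zt=np.median(P[:,2])
A=np.c_[P[:,:2]-P[:,:2].mean(0),np.ones(len(P))]; p=np.linalg.lstsq(A,P[:,2],rcond=None)[0]
c,r=cv2.minEnclosingCircle((P[:,:2]*1e3).astype(np.float32)); print("lid",np.round(c,1),round(r,1),"ztop",np.round(np.percentile(P[:,2],[5,50,95])*1e3,1),"plane",np.round(p,4))
w=(C[...,2]>.0)&(C[...,2]<.025)&(np.hypot(C[...,0]-.664,C[...,1]-.226)>.06)&(np.hypot(C[...,0]-.664,C[...,1]-.226)<.2); zz=C[w][:,2]; h,b=np.histogram(zz,50,(0,.025)); print("z hist peaks",[(round(b[i]*1e3,1),int(h[i])) for i in np.argsort(-h)[:6]])
t=C[np.hypot(C[...,0]-.60,C[...,1]-.26)<.02]; print("table z",np.round(np.median(t,0),4),len(t))
plan((.664,.226),None,.2)
E
python3 chk.py
```

```text
t: 27.55
eef_pos: [0.6653, 0.2274, 0.2989]
tool_rot: [0.001, 0.768, 0.64, 0.002]
contact_force: [-0.1, -0.8, 0.3]
gripper_width: 1.002
grasp_force: 0.0
t: 28.22
eef_pos: [0.6649, 0.2271, 0.2961]
tool_rot: [-0.0, 0.768, 0.64, -0.0]
contact_force: [-0.2, 0.0, -0.5]
gripper_width: 0.007
grasp_force: 0.0
lid [664.7 225.4] 32.0 ztop [38.2 39.4 40.4] plane [-0.0011 -0.0053  0.0393]
z hist peaks [(np.float64(0.0), 14936), (np.float64(0.5), 4722), (np.float64(1.0), 1041), (np.float64(4.5), 549), (np.float64(4.0), 540), (np.float64(5.0), 404)]
table z [ 6.031e-01  2.576e-01 -6.000e-04] 2597
t 28.27 tcp [0.6649 0.2271 0.2961] fingerhead -10.4 q7 -0.87 tilt 0.01 | yaw 0.0 dx -1.2 dy -0.7 dz 96.1 mm
```

View pics/chk.png

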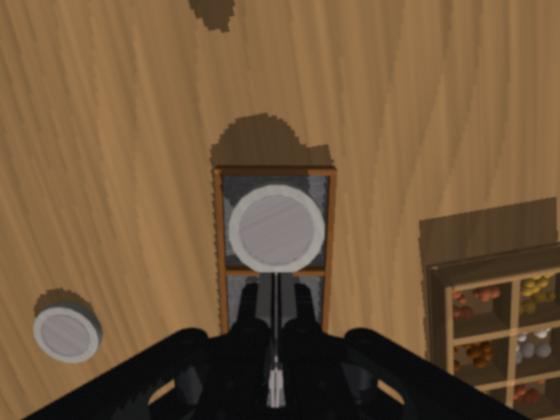

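```bash
python3 -m pendant '[[0,-0.0015,0,0.03,0],[0,0,0,0.03,0],[0,0,0,0.015,0],[0,0,0,0.004,0],[0,0,0,0,0]]'; python3 -m pendant '[[0,0,0,0.002,0],[0,0,0,0.002,0],[0,0,0,0,0]]'; python3 -m pendant '[[0,0,0,0.002,0],[0,0,0,0,0]]'
```

```text
t: 28.68
eef_pos: [0.6642, 0.2255, 0.216]
tool_rot: [-0.0, 0.768, 0.64, -0.001]
contact_force: [-1.3, -1.0, 0.9]
gripper_width: -0.001
grasp_force: 0.0
t: 28.93
eef_pos: [0.6651, 0.2259, 0.2144]
tool_rot: [0.0, 0.768, 0.64, 0.001]
contact_force: [0.4, 0.6, 0.1]
gripper_width: -0.003
grasp_force: 0.0
t: 29.1
eef_pos: [0.6651, 0.226, 0.2134]
tool_rot: [0.0, 0.768, 0.64, 0.001]
contact_force: [-1.8, -1.9, 7.9]
gripper_width: -0.001
grasp_force: 3.9
```

```bash
python3 -m pendant '[[0,0,0,0.002,0],[0,0,0,0.002,0],[0,0,0,0,0]]'; python3 -m pendant '[[0,0,0,-0.008,0],[0,0,0,-0.03,0],[0,0,0,-0.03,0],[0,0,0,-0.03,0],[0,0,0,-0.01,0],[0,0,0,0,0],[0,0,0,0,0],[0,0,0,0,0]]'; python3 chk.py; python3 - <<'E'
from h import *
im,d=bot.read_camera("top"); cv2.imwrite("pics/topE.png",cv2.resize(im[120:300,120:440],(800,450),interpolation=cv2.INTER_CUBIC)); C=cloud("top",d)
for n in ["tub","lid_a","pliers","anvil","mandrel","earring_stand","tool_pot"]:
    for r in bot.trace(n,"top")[:3]:
        P=C[r["mask"]];P=P[~np.isnan(P[:,0])]
        if r["score"]>.2: print(n,np.round(r["at"]),np.round(np.median(P,0),3),"zmax",np.round(np.percentile(P[:,2],97),3))
E
```

```text
t: 29.35
eef_pos: [0.6652, 0.2262, 0.2131]
tool_rot: [0.001, 0.769, 0.64, 0.001]
contact_force: [-10.3, -6.8, 31.8]
gripper_width: -0.0
grasp_force: 15.9
t: 30.02
eef_pos: [0.6641, 0.2251, 0.3137]
tool_rot: [-0.0, 0.768, 0.64, -0.001]
contact_force: [-0.2, -1.0, -0.0]
gripper_width: -0.002
grasp_force: 0.0
lid [664.7 225.3] 32.1 ztop [38.2 39.4 40.5] plane [-0.0003 -0.0045  0.0393]
z hist peaks [(np.float64(0.0), 14188), (np.float64(0.5), 4432), (np.float64(1.0), 1008), (np.float64(4.0), 634), (np.float64(4.5), 547), (np.float64(3.5), 420)]
table z [ 6.028e-01  2.579e-01 -6.000e-04] 2302
t 30.07 tcp [0.6641 0.2251 0.3133] fingerhead -10.4 q7 -0.86 tilt 0.17 | yaw 0.0 dx 0.8 dy -0.2 dz 113.3 mm
lid_a [230. 210.] [0.465 0.153 0.01 ] zmax 0.633
pliers [378. 251.] [ 0.321 -0.324  0.01 ] zmax 0.016
pliers [208. 261.] [0.308 0.222 0.009] zmax 0.016
anvil [338. 155.] [ 0.627 -0.19   0.04 ] zmax 0.046
mandrel [298. 167.] [ 0.589 -0.072  0.034] zmax 0.085
tool_pot [413. 175.] [ 0.564 -0.445  0.048] zmax 0.117
```

View pics/topE.png

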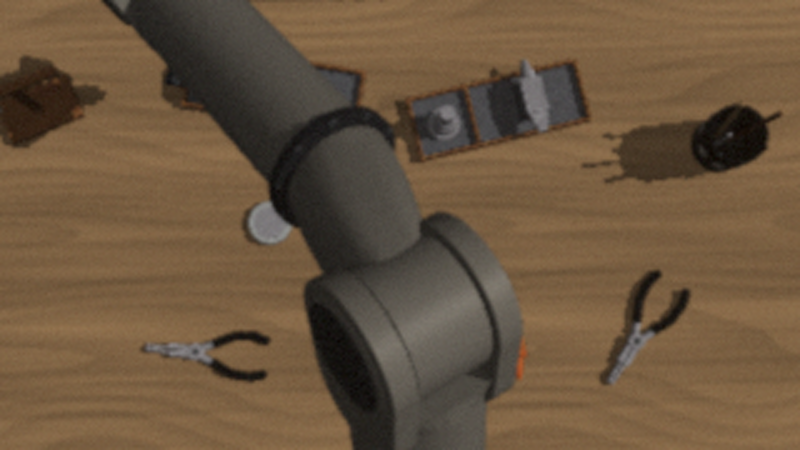

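```bash
python3 -c "
from station import bot
print(bot.hand_in())"
```

```text
the job is handed in; nothing more can be done
None
```

I handed the job in at about 30 s of the 152 s allowed. The pliers are flat and the 64 mm lid is home on the tub in the earring tray. The anvil and mandrel stand upright in the ring tray. The 57 mm lid was never moved and lies right side up on the table; no verdict came back.

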